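Close the sample mill and give it one pulse

ROBOT

A 6-joint arm with a two-finger parallel gripper is mounted at the origin on the work surface. World frame = base frame: x ahead of the robot, y to its left, z up, the work surface at z = 0. Lengths are in m, angles in rad, forces in N, time in s.
With the tool pointing down it reaches from about 0.35 to 0.875 m from the base axis. Payload 4.2 kg.
Tool frame: the origin (TCP) lies on the front face of the gripper's body, between the roots of the fingers; the fingertips stand 70 mm ahead of it and the grasp point (between the pads) lies 51 mm ahead of it (manip.tips_ahead is the distance from the TCP to the fingertips, in m); z points along the fingers, y is the line along which they close (so a half turn about z gives the same grasp; the last joint's range is limited). The gripper opens to 87 mm and grips with 3 to 60 N. Pads are 19 mm wide; open, the fingers measure 117 mm over their backs; the gripper's body (75 mm by 190 mm) begins 51 mm behind the grasp point.
Start: joints at [-1.004, 0.385, 0.008, 0, -1.194, -0.259], TCP at [0.189, -0.596, 0.292] pointing down, gripper open.
Joint ranges: [-3.14, 3.14], [-1.21, 2.06], [-1.07, 1.41], [-3.16, 2.05], [-2.99, -0.16], [-3.1, 3.1]. Speed limits (rad/s): [2.79, 2.79, 3.14, 3.14, 3.14, 3.14].

INTERFACE

Orientations are given as a rotation vector (axis times angle).
In Python, from station import sensors, eyes, close_job, finder, manip gives the robot as it stands.
- The arm moves only by the tool step_arm, never from a script. Its argument "targets" is text: rows parted by semicolons, each of 7 numbers parted by spaces: the turn, a rotation vector about the tool's x, y, z in degrees, then the shift along the tool's x, y, z in mm, then the finger opening in mm, from 0 to 87. A call has 1 to 20 rows; each row is the pose to reach, as a shift and turn from the pose commanded when the call began, along the tool's axes at that moment; what a row does not reach only later rows make up. A row lasts 1/12 s, in which the tool goes at most 41.7 mm and 7.16 degrees, less where a joint would pass 70% of its speed; a pose out of reach is approached as far as the arm can. A call with a gripper value outside its range is refused whole. The fingers move at their own pace and stop on an object; the grip force is fixed at half the most. Time passes only in rows, so rows that repeat a pose let the fingers close. It gives the time, the measured TCP pose, the force, the opening and the grip force at its end, in the units of the state.
- sensors.sense(): the state, without advancing time (a new reading comes with each control period).
- eyes.camera(name): name is "side" or "top"; returns (picture, depth): 420x560x3 uint8, red, green, blue; 420x560 float32, m along the optical axis (not along the pixel's ray), 0 where there is no reading.
- eyes.camera_params(name): a dict with "K" (3x3 intrinsics, pixels), "dist" ([k1, k2, p1, p2, k3] as OpenCV has them; the pictures are not rectified), "extrinsics" (4x4, takes a point from world to camera coordinates). Camera axes: x right, y down, z forward; pixel columns grow to the right and rows downward; lengths in m; the calibration is good to about 2 mm. A picture is of the moment at which its call begins. camera_params takes no time and is no camera call.
- close_job(): hands the job in; it is judged then, once.
Trained networks look in the newest picture that a camera, given by its name, has taken for a name from the list of things; names that differ only in an ending like _2 or _b are one class to them, and where a whole thing is asked for, a point or a joint stands for the part that bears it (a point fixed in the world has none). Each returns a list of dicts, best first, with "p" (0 to 1); they miss things now and then, are a little off and sometimes report something else, mostly with a low value. They report only what shows in the picture. A call takes as long as a camera call. They do not tell look-alikes from the thing itself.
- finder.regions_of(label, camera): "region" (420x560 bool, what is visible of it) and "bbox" ([centre column, centre row, width, height] in pixels, round what is visible of it).
The state is a dict: "time": time; "joints": joint angles; "qvel": joint speeds; "joint_torque": joint torques, N m; "tcp_pos": TCP position; "orientation": TCP orientation; "ft_force": force on the tool from outside, world axes, zero at the start; "torque": the same for the moment, N m; "opening": finger opening in m; "finger_force": force on a finger pad.
Only numpy, scipy, OpenCV 4.12 (cv2) and the standard library are available. Lean on these libraries where they do the work, as an engineer would, in place of code of your own. Each camera call takes 0.05 s, during which the arm holds its last target. There are 200 camera calls.

TASK

Set the blue lid down (do not drop it) fully home on the steel chamber of the sample mill, and let go of it. Only then run the mill: twist the red spring-return knob clockwise until you feel its stop, hold it lightly against the stop for a good second without forcing it, and let the knob go back to its off position. Leave the jar, the bottle and the beaker where they stand.

Things in the scene. Friction and masses are not known exactly. Their poses are not given: they have to be found in the camera images.
- mill: White housing of a bench sample mill, fixed: 150 x 170 mm, 95 mm high, with a round steel chamber on it (outer diameter 104 mm, bore 94 mm, 34 mm deep, rim 135 mm above the bench). Origin on the bench; x points away from the console, z up; the chamber's axis is at x = +50 mm. The console faces roughly to the robot's left.
- console: Grey control console on the mill's front, fixed; origin and axes as the mill. Its 170 mm wide face slopes 30 degrees from level, looking up and to -x: from x = -145 mm (25 mm high) to x = -25 mm (94 mm high). The knob sits in its middle, axis square to the face. A hidden rubber-buffered stop for the knob is inside.
- knob_grip (a point): On the red knob's axis, 38 mm out from the face: where to grip. z = knob axis, out of the face (30 degrees off vertical); x along the grip bar, y across it, turning with the knob. Bar: 62 mm (x) by 18 mm (y), flat flanks 11 to 55 mm above the face, over a round skirt (68 mm diameter, top 11 mm above the face).
- knob (a joint): Turn of the red knob, rad: 0 = off (bar along the slope), growing clockwise seen facing it. Return spring: about 0.07 N m at 0, plus 0.12 N m per rad. The stop lies anywhere from 0.7 to 1.3 rad, unmarked, new each time: feel for it. There the torque climbs steeply, some 0.05 N m per 0.01 rad; over 0.6 N m above the spring's torque is forcing it.
- cam: Small steel cam on the knob's shaft, inside the console, out of sight and reach. It turns with the knob and meets the hidden stop, nothing else. Its pose tells nothing that the knob's does not. Origin and axes as the mill's when the knob is off.
- chamber_rim (a point): Centre of the chamber's mouth, at the height of its rim (135 mm above the bench). Axes as the mill.
- lid: Loose blue lid, about 0.25 kg, right way up on the bench: 116 mm disc, 8 mm thick, over a tapered plug (88 mm diameter, 82 mm at the foot, 14 mm deep; 3 mm play all round in the bore). Origin: centre of the plug's underside, z up. Home, the disc lies on the chamber's rim, the origin 14 mm below it; any way round will do.
- lid_grip (a point): Middle of the black grip bar on the lid, on the lid's axis, 44 mm above the lid's origin; axes as the lid. The bar is 70 mm long (x), 18 mm across (y), and stands from 22 mm (the disc's top) to 56 mm above the lid's origin.
- jar: Loose amber jar with black cap, 68 mm diameter, 95 mm high; bystander. Origin at the centre of its underside.
- flask_bottle: Loose clear bottle with blue cap, 72 mm diameter, 150 mm high; bystander. Origin at the centre of its underside.
- beaker: Loose glass beaker, 72 mm across the rim, 90 mm high; bystander. Origin at the centre of its underside.
There are look-alikes about, which are no part of the job. Leave any turquoise look-alike of the console alone. Several things look just like the lid: the one meant starts farthest to the robot's right.

How it is judged:
By the outcome, as a careful person would: the job done as asked, in the order asked, and still so for the second after the job is handed in, with the robot touching nothing.
It also fails if it takes over 70 s, if anything falls off the work surface, if the arm or the gripper's body presses on something with over 40 N, if the wrist force passes 120 N, or if a joint passes its speed limit or range.

## Working session

There is one attempt and no reset: what is moved stays moved. The work goes in short steps, Python scripts to look and compute and a tool call to move; the robot and the scene stay as the last step left them, time stands still between calls to the robot, and variables do not carry over. Pictures are saved under pics/ and viewed, at most 10 in all, crops included, and the job is handed in when it is done.

Besides the shell and the picture viewer there is one more tool, called after ">>>" in YAML: its name, and indented under it one key for each argument. step_arm: Moves the arm, as the interface text tells. Its arguments: {"type":"object","properties":{"targets":{"type":"string"}},"required":["targets"]}

```bash
ls; mkdir -p pics; cat > h.py <<'E'
import numpy as np, cv2
from scipy.spatial.transform import Rotation as R
from station import sensors, eyes, close_job, finder, manip
def shot(n):
    im,d=eyes.camera(n); return im,d,eyes.camera_params(n)
def pts(mask,d,P):
    """world points of masked pixels"""
    v,u=np.nonzero(mask&(d>0)); 
    uv=cv2.undistortPoints(np.c_[u,v].astype(float)[:,None],np.array(P["K"]),np.array(P["dist"]))[:,0]
    z=d[v,u]; c=np.c_[uv*z[:,None],z]; E=np.array(P["extrinsics"])
    return (c-E[:3,3])@E[:3,:3]
E
python3 - <<'E'
from h import *
for n in("top","side"):
    im,d,P=shot(n); cv2.imwrite(f"pics/{n}0.png",im[:,:,::-1])
    for l in("lid","console","mill","knob","jar","flask_bottle","beaker"):
        for r in finder.regions_of(l,n):
            p=pts(r["region"],d,P)
            if len(p): print(n,l,round(r["p"],2),np.round(r["bbox"]),np.round(np.median(p,0),3),np.round(np.percentile(p,98,axis=0),3),np.round(np.percentile(p,2,axis=0),3))
s=sensors.sense(); print(s, manip.tips_ahead)
E
```

```text
pics
top lid 0.79 [340. 289.  44.  43.] [ 0.391 -0.161  0.023] [ 0.439 -0.113  0.059] [ 0.339 -0.212  0.017]
top lid 0.78 [406. 265.  45.  46.] [ 0.458 -0.341  0.023] [ 0.509 -0.293  0.059] [ 0.405 -0.397  0.017]
top console 0.9 [248. 222.  47.  67.] [0.562 0.081 0.071] [0.647 0.142 0.114] [0.484 0.025 0.026]
top console 0.73 [261. 135.  58.  68.] [0.793 0.051 0.074] [0.883 0.12  0.114] [ 0.714 -0.011  0.021]
top mill 0.91 [301. 216.  60.  69.] [ 0.57  -0.05   0.098] [0.652 0.02  0.137] [ 0.49  -0.121  0.09 ]
top knob 0.96 [240. 223.  29.  31.] [0.562 0.09  0.081] [0.595 0.133 0.122] [0.535 0.061 0.058]
top knob 0.69 [252. 132.  33.  28.] [0.799 0.068 0.085] [0.831 0.107 0.122] [0.773 0.038 0.059]
top jar 0.69 [154. 263.  29.  29.] [0.458 0.324 0.094] [0.489 0.362 0.101] [0.429 0.302 0.012]
top flask_bottle 0.66 [404. 187.  35.  32.] [ 0.653 -0.309  0.104] [ 0.691 -0.288  0.153] [ 0.627 -0.347  0.011]
top beaker 0.81 [168. 181.  30.  27.] [0.668 0.305 0.048] [0.694 0.329 0.093] [0.629 0.262 0.002]
side lid 0.92 [184. 310.  60.  56.] [ 0.394 -0.173  0.022] [ 0.444 -0.115  0.057] [ 0.3
[... 1044 characters left out ...]
 'joints': array([-1.00436027e+00,  3.84651615e-01,  7.88942835e-03, -9.01298575e-06,
       -1.19403356e+00, -2.58581559e-01]), 'qvel': array([-6.76374576e-04, -1.14617484e-04, -7.27126919e-05,  1.20196148e-03,
        1.54082725e-03, -1.26498008e-03]), 'joint_torque': array([ 4.35762240e-05, -3.90407538e+01,  1.87613761e+01,  4.22422886e+00,
        1.55762531e-02, -4.40723724e-06]), 'tcp_pos': array([ 0.18938253, -0.59557549,  0.29227382]), 'orientation': array([-4.81663000e-01,  3.10444125e+00,  4.43950650e-06]), 'ft_force': array([ 0.12404054,  0.61374152, -0.06575659]), 'torque': array([-0.03147968,  0.04653178,  0.03929734]), 'finger_force': 0.0, 'opening': 0.08699270636932081} 0.0697
```

```bash
python3 -c "
import cv2,numpy as np
a=cv2.imread('pics/top0.png')[80:360,110:470]
cv2.imwrite('pics/t1.png',cv2.resize(a,None,fx=2.1,fy=2.1,interpolation=cv2.INTER_CUBIC))"
```

```text
(no output)
```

View pics/t1.png

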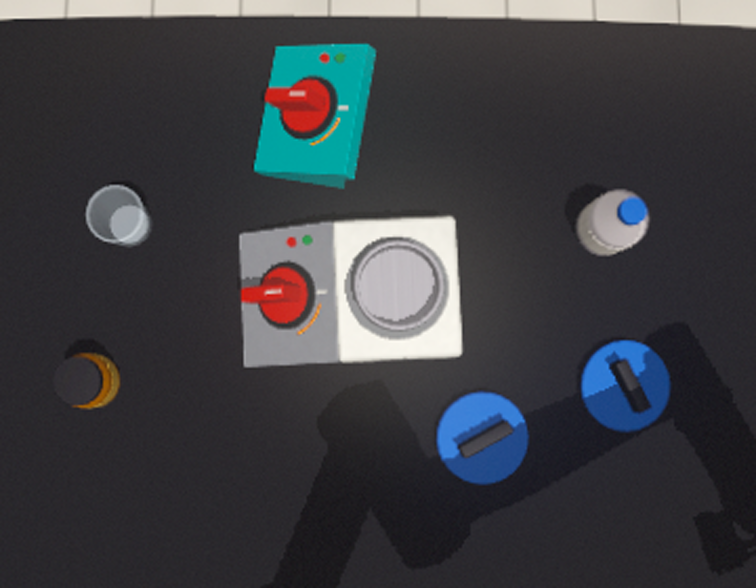

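View pics/side0.png

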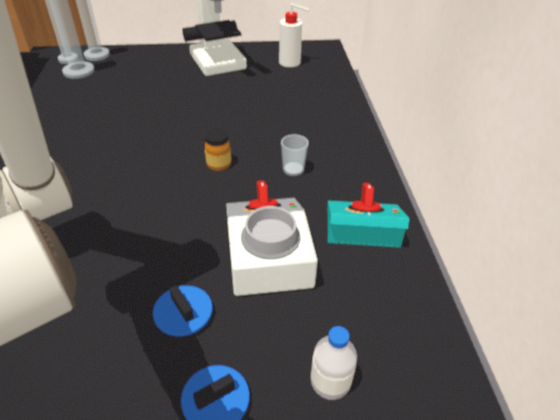

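```bash
cat > m.py <<'E'
from h import *
def circ(p):  # min enclosing circle, trimmed edge
    (x,y),r=cv2.minEnclosingCircle(p[:,:2].astype(np.float32)); return np.round([x,y,r],4)
def rect(p):
    return cv2.minAreaRect((p[:,:2]*1000).astype(np.float32))
if __name__=="__main__":
  for n in("top","side"):
    im,d,P=shot(n); E=np.array(P["extrinsics"]); print(n,"cam at",-E[:3,:3].T@E[:3,3])
    full=pts(np.ones(d.shape,bool),d,P); v,u=np.nonzero(d>0); col=im[v,u].astype(int)
    blue=(col[:,2]>col[:,0]+50)&(col[:,2]>col[:,1]+30)&(full[:,2]<.2)&(full[:,2]>-.02)
    print("blue y range",np.round(np.percentile(full[blue,1],[0,1,99,100]),3), blue.sum(), "px right of -.41:",(blue&(full[:,1]<-.41)).sum())
    L=full[(np.hypot(full[:,0]-.458,full[:,1]+.345)<.075)]
    dk=L[(L[:,2]>.015)&(L[:,2]<.03)]; b=L[L[:,2]>.048]
    print("lid disc",circ(dk),"med z",np.median(dk[:,2]),"bar",b.mean(0),np.median(b[:,2]),rect(b))
    C=full[(np.hypot(full[:,0]-.57,full[:,1]+.06)<.09)&(full[:,2]>.128)&(full[:,2]<.145)]
    print("rim",circ(C),np.median(C[:,2]),len(C))
    H=full[(abs(full[:,0]-.57)<.11)&(full[:,1]<.05)&(full[:,1]>-.16)&(full[:,2]>.088)&(full[:,2]<.102)]
    print("housing top",rect(H),np.median(H[:,2]))
    red=(col[:,0]>120)&(col[:,1]<70)&(col[:,2]<70)
    K=full[red&(abs(full[:,0]-.56)<.06)&(abs(full[:,1]-.09)<.07)]
    print("knob",K.mean(0),len(K))
    np.save(f"K_{n}.npy",K); 
    gr=full[(abs(full[:,0]-.565)<.09)&(full[:,1]>.01)&(full[:,1]<.16)&~red]; np.save(f"G_{n}.npy",gr)
E
python3 m.py
```

```text
top cam at [0.4602911  0.01121765 1.32137477]
blue y range [-0.832 -0.41  -0.11  -0.106] 2704 px right of -.41: 26
lid disc [ 0.4574 -0.3461  0.0591] med z 0.02237375793542417 bar [ 0.45670065 -0.34607267  0.05573621] 0.05579358196517842 ((456.77667236328125, -347.0190124511719), (71.21055603027344, 19.703941345214844), 26.10552406311035)
rim [ 0.5729 -0.05    0.0523] 0.13521222590977877 278
housing top ((572.3101806640625, -39.25636291503906), (170.3741455078125, 171.4974822998047), 3.11549973487854) 0.09635185878831637
knob [0.56418332 0.09164612 0.0844485 ] 524
side cam at [ 0.52103719 -0.73335654  0.8036932 ]
blue y range [-0.392 -0.388 -0.112 -0.087] 4970 px right of -.41: 0
lid disc [ 0.4575 -0.3485  0.0583] med z 0.02166284362254431 bar [ 0.45685116 -0.35096946  0.0548496 ] 0.05521906674449224 ((457.3091125488281, -349.1725769042969), (69.74606323242188, 18.83978271484375), 28.22374725341797)
rim [ 0.573  -0.0511  0.0533] 0.1334598803550621 463
housing top ((573.0692749023438, -46.053627014160156), (169.83131408691406, 164.40855407714844), 2.9549150466918945) 0.09527274492204929
knob [0.56361457 0.08014769 0.08919109] 337
```

```bash
cat >> h.py <<'E'
def Rdown(yaw_y_deg):   # tool z down, tool y at given world yaw
    a=np.radians(yaw_y_deg); y=np.array([np.cos(a),np.sin(a),0]); z=np.array([0,0,-1.]); return np.c_[np.cross(y,z),y,z]
def go(pos,Rt,start=None):
    """turn (deg) and shift (mm) in the tool axes from the start pose (default: measured)"""
    s=sensors.sense(); p0,R0=(s["tcp_pos"],R.from_rotvec(s["orientation"]).as_matrix()) if start is None else start
    print("turn",np.round(np.degrees(R.from_matrix(R0.T@Rt).as_rotvec()),2),"shift",np.round(1000*R0.T@(np.array(pos)-p0),1))
E
python3 - <<'E'
from h import *
Rl=Rdown(117)
go((.457,-.347,.25),Rl); go((.457,-.347,.097),Rl)
E
```

```text
turn [-0.    0.   -9.37] shift [-330.4  155.8   42.3]
turn [-0.    0.   -9.37] shift [-330.4  155.8  195.3]
```

>>> step_arm:
  targets: "0 0 -5 -80 38 10 87;0 0 -9.4 -160 76 20 87;0 0 -9.4 -330 156 42 87;0 0 -9.4 -330 156 42 87;0 0 -9.4 -330 156 42 87;0 0 -9.4 -330 156 42 87;0 0 -9.4 -330 156 42 87;0 0 -9.4 -330 156 42 87;0 0 -9.4 -330 156 42 87;0 0 -9.4 -330 156 42 87;0 0 -9.4 -330 156 42 87;0 0 -9.4 -330 156 42 87;0 0 -9.4 -330 156 42 87;0 0 -9.4 -330 156 42 87"

```text
time: 2.07
tcp_pos: [0.4558, -0.3478, 0.2505]
orientation: [-0.732, 3.055, -0.0]
ft_force: [0.3, -1.2, 0.0]
opening: 0.0871
finger_force: 0.0
```

```bash
python3 - <<'E'
from h import *
go((.457,-.347,.097),Rdown(117)); print(sensors.sense()["joints"].round(3))
E
```

```text
turn [-0.02  0.01 -0.06] shift [ -1.4   0.2 153.5]
[-0.369  0.331 -0.184  0.    -1.056 -0.731]
```

>>> step_arm:
  targets: "0 0 0 -0.5 0 40 87;0 0 0 -0.5 0 80 87;0 0 0 -0.5 0 110 87;0 0 0 -0.5 0 130 87;0 0 0 -0.5 0 145 87;0 0 0 -0.5 0 153 87;0 0 0 -0.5 0 153 87;0 0 0 -0.5 0 153 87"

```text
time: 2.73
tcp_pos: [0.457, -0.3474, 0.0977]
orientation: [-0.733, 3.055, -0.001]
ft_force: [0.6, 0.1, -0.3]
opening: 0.087
finger_force: 0.0
```

>>> step_arm:
  targets: "0 0 0 0 0 0 40;0 0 0 0 0 0 20;0 0 0 0 0 0 10;0 0 0 0 0 0 10;0 0 0 0 0 0 10;0 0 0 0 0 0 10;0 0 0 0 0 0 10;0 0 0 0 0 0 10;0 0 0 0 0 0 10;0 0 0 0 0 0 10"

```text
time: 3.57
tcp_pos: [0.457, -0.3467, 0.0972]
orientation: [0.734, -3.054, -0.0]
ft_force: [-0.4, -1.0, 0.4]
opening: 0.0283
finger_force: 0.0
```

>>> step_arm:
  targets: "0 0 0 0 0 0 0;0 0 0 0 0 0 0;0 0 0 0 0 0 0;0 0 0 0 0 0 0;0 0 0 0 0 0 0"

```text
time: 3.98
tcp_pos: [0.4572, -0.3468, 0.0973]
orientation: [-0.734, 3.054, -0.0]
ft_force: [0.1, -0.0, -0.3]
opening: 0.0177
finger_force: 30.0
```

>>> step_arm:
  targets: "0 0 0 0 0 -10 0;0 0 0 0 0 -30 0;0 0 0 0 0 -60 0;0 0 0 0 0 -100 0;0 0 0 0 0 -140 0;0 0 0 0 0 -170 0;0 0 0 0 0 -185 0;0 0 0 0 0 -190 0;0 0 0 0 0 -190 0"

```text
time: 4.73
tcp_pos: [0.4568, -0.3465, 0.2885]
orientation: [-0.734, 3.053, -0.001]
ft_force: [-0.3, -0.5, -2.6]
opening: 0.0179
finger_force: 30.0
```

```bash
python3 - <<'E'
from h import *
go((.573,-.0505,.287),Rdown(117)); 
go((.573,-.0505,.287),Rdown(150)); print(sensors.sense()["joints"].round(3))
E
```

```text
turn [-0.06  0.1   0.02] shift [-237.9  210.9    1.7]
turn [ -0.09   0.08 -32.98] shift [-237.9  210.9    1.7]
[-3.670e-01  2.990e-01 -1.290e-01 -1.000e-03 -1.141e+00 -7.320e-01]
```

>>> step_arm:
  targets: "0 0 0 -15 13 0 0;0 0 0 -40 35 0 0;0 0 0 -70 62 0 0;0 0 0 -100 88 0 0;0 0 0 -130 115 0 0;0 0 0 -160 142 0 0;0 0 0 -190 168 0 0;0 0 0 -215 190 0 0;0 0 0 -230 204 0 0;0 0 0 -238 211 0 0;0 0 0 -238 211 0 0;0 0 0 -238 211 0 0;0 0 0 -238 211 0 0"

```text
time: 5.82
tcp_pos: [0.5723, -0.0515, 0.2861]
orientation: [0.732, -3.052, -0.0]
ft_force: [-0.1, -0.9, -1.9]
opening: 0.0176
finger_force: 30.0
```

```bash
python3 - <<'E'
from h import *
for n in("top","side"):
    im,d,P=shot(n); cv2.imwrite(f"pics/{n}1.png",im[:,:,::-1])
    f=pts(np.ones(d.shape,bool),d,P); v,u=np.nonzero(d>0); c=im[v,u].astype(int)
    b=(c[:,2]>c[:,0]+40)&(c[:,2]>c[:,1]+30)&(np.hypot(f[:,0]-.573,f[:,1]+.05)<.09)&(f[:,2]>.15)
    L=f[b]; print(n,len(L),cv2.minEnclosingCircle(L[:,:2].astype(np.float32)),np.percentile(L[:,2],[5,50,95]).round(4), "ext",L.min(0).round(4),L.max(0).round(4))
go((.573,-.0505,.287),Rdown(117))
E
python3 -c "
import cv2
a=cv2.imread('pics/side1.png')[130:430,140:420];cv2.imwrite('pics/s1.png',cv2.resize(a,None,fx=2,fy=2))"
```

```text
top 367 ((0.5445681214332581, -0.05446024611592293), 0.05327596142888069) [0.2078 0.2118 0.3059] ext [ 0.5141 -0.106   0.2057] [ 0.5578 -0.0013  0.5268]
side 1286 ((0.5723740458488464, -0.0671611949801445), 0.07298868149518967) [0.2069 0.2109 0.2131] ext [ 0.5135 -0.1354  0.2017] [0.6287 0.001  0.2873]
turn [ 0.02 -0.06 -0.06] shift [-1.   0.9 -0.2]
```

View pics/s1.png

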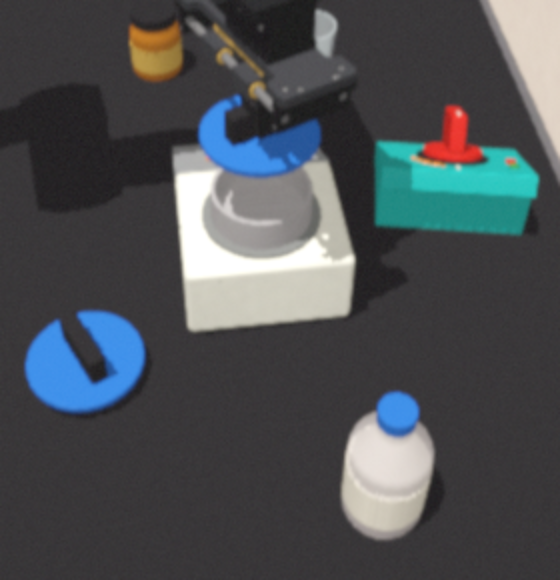

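```bash
cat > fit.py <<'E'
from h import *
from scipy.optimize import least_squares
from scipy.spatial import ConvexHull
def fit(L,r):
    h=L[ConvexHull(L[:,:2]).vertices][:,:2]
    s=least_squares(lambda c:np.hypot(*(h-c).T)-r,L[:,:2].mean(0),loss="soft_l1",f_scale=.001)
    return s.x.round(4),(np.abs(s.fun)<.002).sum(),len(h)
def disc(n,zlo,zhi,c0=(.573,-.05)):
    im,d,P=shot(n); f=pts(np.ones(d.shape,bool),d,P); v,u=np.nonzero(d>0); c=im[v,u].astype(int)
    L=f[(c[:,2]>c[:,0]+40)&(c[:,2]>c[:,1]+30)&(np.hypot(f[:,0]-c0[0],f[:,1]-c0[1])<.075)&(f[:,2]>zlo)&(f[:,2]<zhi)]
    return fit(L,.058),np.median(L[:,2]).round(4),len(L),np.linalg.lstsq(np.c_[L[:,:2],np.ones(len(L))],L[:,2],rcond=None)[0][:2].round(3)
if __name__=="__main__":
    for n in("top","side"): print(n,disc(n,.2,.22))
    for n in("top","side"):
        im,d,P=shot(n); f=pts(np.ones(d.shape,bool),d,P)
        C=f[(np.hypot(f[:,0]-.573,f[:,1]+.05)<.07)&(f[:,2]>.12)&(f[:,2]<.145)]; print(n,fit(C,.052),len(C))
E
python3 fit.py; python3 - <<'E'
from h import *
s=sensors.sense();print(s["tcp_pos"])
E
```

```text
top ((array([ 0.5722, -0.0503]), np.int64(19), 23), np.float64(0.2122), 328, array([-0.015, -0.004]))
side ((array([ 0.5717, -0.0525]), np.int64(31), 31), np.float64(0.2113), 1253, array([0.   , 0.018]))
[ 0.57280571 -0.05153412  0.28733613]Traceback (most recent call last):
  File "fit.py", line 16, in <module>
    C=f[(np.hypot(f[:,0]-.573,f[:,1]+.05)<.07)&(f[:,2]>.12)&(f[:,2]<.145)]; print(n,fit(C,.052),len(C))
                                                                                    ~~~^^^^^^^^
  File "fit.py", line 5, in fit
    h=L[ConvexHull(L[:,:2]).vertices][:,:2]
        ~~~~~~~~~~^^^^^^^^^
  File "scipy/spatial/_qhull.pyx", line 2492, in scipy.spatial._qhull.ConvexHull.__init__
  File "scipy/spatial/_qhull.pyx", line 280, in scipy.spatial._qhull._Qhull.__init__
ValueError: No points given
```

>>> step_arm:
  targets: "0 0 0 -1.3 0.4 10 0;0 0 0 -1.3 0.4 25 0;0 0 0 -1.3 0.4 38 0;0 0 0 -1.3 0.4 45 0;0 0 0 -1.3 0.4 49 0;0 0 0 -1.3 0.4 51 0;0 0 0 -1.3 0.4 53 0;0 0 0 -1.3 0.4 55 0;0 0 0 -1.3 0.4 57 0;0 0 0 -1.3 0.4 59 0;0 0 0 -1.3 0.4 59 0"

```text
time: 6.98
tcp_pos: [0.574, -0.0496, 0.2281]
orientation: [0.734, -3.054, -0.0]
ft_force: [-0.4, 0.2, -3.4]
opening: 0.0176
finger_force: 30.0
```

>>> step_arm:
  targets: "0 0 0 0 0 1 0;0 0 0 0 0 2 0;0 0 0 0 0 3 0;0 0 0 0 0 4 0;0 0 0 0 0 5 0;0 0 0 0 0 6 0;0 0 0 0 0 6 0"

```text
time: 7.57
tcp_pos: [0.574, -0.0497, 0.222]
orientation: [0.734, -3.054, -0.0]
ft_force: [0.1, -0.2, -2.8]
opening: 0.018
finger_force: 30.0
```

>>> step_arm:
  targets: "0 0 0 0 0 0.7 0;0 0 0 0 0 1.4 0;0 0 0 0 0 2 0;0 0 0 0 0 2.5 0;0 0 0 0 0 3 0;0 0 0 0 0 3 0"

```text
time: 8.07
tcp_pos: [0.5741, -0.0497, 0.2191]
orientation: [0.734, -3.054, -0.0]
ft_force: [-0.2, 0.7, -2.4]
opening: 0.0178
finger_force: 30.0
```

>>> step_arm:
  targets: "0 0 0 0 0 0.4 0;0 0 0 0 0 0.4 0;0 0 0 0 0 0.4 0"

```text
time: 8.32
tcp_pos: [0.5741, -0.0497, 0.2188]
orientation: [0.734, -3.055, 0.0]
ft_force: [0.2, -0.9, -3.0]
opening: 0.0177
finger_force: 30.0
```

>>> step_arm:
  targets: "0 0 0 0 0 0.5 0;0 0 0 0 0 0.5 0;0 0 0 0 0 0.5 0"

```text
time: 8.57
tcp_pos: [0.5741, -0.0497, 0.2184]
orientation: [-0.734, 3.055, -0.0]
ft_force: [0.2, 0.5, -1.7]
opening: 0.018
finger_force: 30.0
```

>>> step_arm:
  targets: "0 0 0 0 0 0.5 0;0 0 0 0 0 0.5 0;0 0 0 0 0 0.5 0"

```text
time: 8.82
tcp_pos: [0.5741, -0.0497, 0.2183]
orientation: [-0.734, 3.054, -0.0]
ft_force: [-1.0, 0.5, 0.3]
opening: 0.0178
finger_force: 30.0
```

>>> step_arm:
  targets: "0 0 0 0 0 0.4 0;0 0 0 0 0 0.4 0;0 0 0 0 0 0.4 0"

```text
time: 9.07
tcp_pos: [0.5741, -0.0497, 0.2182]
orientation: [-0.735, 3.054, -0.0]
ft_force: [-2.6, 1.3, 5.9]
opening: 0.0179
finger_force: 30.0
```

```bash
python3 - <<'E'
from fit import *
for n in("top","side"): print(n,disc(n,.13,.155))
print(sensors.sense()["torque"])
E
```

```text
top ((array([ 0.5734, -0.0485]), np.int64(16), 17), np.float64(0.1437), 283, array([-0.005, -0.008]))
side ((array([ 0.5736, -0.0509]), np.int64(26), 28), np.float64(0.1426), 1107, array([0.003, 0.019]))
[ 0.39362154  0.86770964 -0.02412177]
```

>>> step_arm:
  targets: "0 0 0 0 0 -0.4 20;0 0 0 0 0 -0.4 30;0 0 0 0 0 -0.4 45;0 0 0 0 0 -0.4 60;0 0 0 0 0 -0.4 60;0 0 0 0 0 -0.4 60;0 0 0 0 0 -0.4 60;0 0 0 0 0 -0.4 60"

```text
time: 9.83
tcp_pos: [0.5741, -0.0497, 0.2178]
orientation: [0.734, -3.055, 0.0]
ft_force: [-0.5, 0.4, -0.3]
opening: 0.0564
finger_force: 0.0
```

>>> step_arm:
  targets: "0 0 0 0 0 -10 60;0 0 0 0 0 -35 60;0 0 0 0 0 -70 60;0 0 0 0 0 -100 60;0 0 0 0 0 -130 60;0 0 0 0 0 -150 60;0 0 0 0 0 -150 60;0 0 0 0 0 -150 60"

```text
time: 10.5
tcp_pos: [0.5742, -0.0496, 0.37]
orientation: [-0.733, 3.051, -0.0]
ft_force: [0.5, -0.1, -1.0]
opening: 0.0599
finger_force: 0.0
```

```bash
cat > knob.py <<'E'
from fit import *
C=np.array([.573,-.0505]); a=np.radians(-87)
mx=np.array([np.cos(a),np.sin(a),0]); my=np.array([-mx[1],mx[0],0]); mz=np.array([0,0,1.])
O=np.r_[C-.05*mx[:2],0]; ax=-.5*mx+.866025*mz; face=O-.085*mx+.0595*mz; up=.866025*mx+.5*mz
Rk=np.c_[np.cross(-my,-ax),-my,-ax]   # tool z into the face, y across the bar
def tcp(out): return face+ax*(out+.051)
E
python3 - <<'E'
from knob import *
for n in("top","side"): print(n,disc(n,.13,.155))
for n in("top","side"):
    K=np.load(f"K_{n}.npy")-face; h=K@ax; print(n,"out pct",np.percentile(h,[2,50,98]).round(4))
    for nm,m in(("skirt",(h>.006)&(h<.015)),("bartop",h>.05)):
        q=K[m]; uv=np.c_[q@up,q@my]; print(nm,m.sum(),cv2.minAreaRect((uv*1000).astype(np.float32)),uv.mean(0).round(4))
print(Rk.round(3)); print(sensors.sense()["joints"].round(2))
go(tcp(.038),Rk); go(tcp(.15),Rk); print(tcp(.038),tcp(.15))
E
```

```text
top ((array([ 0.5736, -0.0481]), np.int64(15), 19), np.float64(0.1436), 371, array([0.031, 0.022]))
side ((array([ 0.5733, -0.0508]), np.int64(34), 34), np.float64(0.1426), 1363, array([0.002, 0.016]))
top out pct [0.0048 0.0136 0.0587]
skirt 287 ((2.8917884826660156, -1.1237678527832031), (65.61651611328125, 66.01962280273438), 73.59578704833984) [ 0.0046 -0.0018]
bartop 128 ((1.953470230102539, -0.48542022705078125), (60.99325942993164, 18.16287612915039), 0.5023676156997681) [ 0.0006 -0.001 ]
side out pct [0.0023 0.0172 0.055 ]
skirt 139 ((6.034285545349121, -0.32561492919921875), (63.081871032714844, 59.091793060302734), 67.79654693603516) [ 0.014  -0.0022]
bartop 30 ((3.440755844116211, -0.9904947280883789), (58.807674407958984, 15.803378105163574), 2.4896793365478516) [ 0.0061 -0.0015]
[[ 0.045 -0.999  0.026]
 [-0.865 -0.052 -0.499]
 [ 0.5   -0.    -0.866]]
[ 0.19  0.26  0.01 -0.   -1.33 -1.29]
turn [ 17.34  26.55 -64.36] shift [-72.5 163.2 230.7]
turn [ 17.34  26.55 -64.36] shift [-95.1 214.4 133.7]
[0.5636057  0.128754   0.13657622] [0.56067488 0.18467726 0.23357102]
```

```bash
sed -i 's/^face=.*//; s/face=O-.085\*mx+.0595\*mz; up=.866025\*mx+.5\*mz/up=.866025*mx+.5*mz; face=O-.085*mx+.0595*mz+.002*up-.0007*my/' knob.py; python3 -c "
from knob import *
go(tcp(.15),Rk)"
```

```text
turn [ 17.34  26.55 -64.36] shift [-93.8 213.1 132.7]
```

>>> step_arm:
  targets: "1.7 2.6 -6.4 -5 10 10 60;3.4 5.2 -12.8 -20 45 30 60;5.1 7.8 -19.2 -35 80 50 60;6.9 10.6 -25.7 -50 110 70 60;8.6 13.2 -32 -65 145 90 60;10.4 15.9 -38.6 -80 180 110 60;12.1 18.5 -45 -90 205 125 60;13.9 21.2 -51.5 -95 212 132 60;15.6 23.9 -58 -95 212 132 60;17.34 26.55 -64.36 -95 212 132 60;17.34 26.55 -64.36 -95 212 132 60;17.34 26.55 -64.36 -95 212 132 60;17.34 26.55 -64.36 -95 212 132 60;17.34 26.55 -64.36 -95 212 132 60;17.34 26.55 -64.36 -95 212 132 60"

```text
time: 11.85
tcp_pos: [0.5626, 0.1819, 0.2362]
orientation: [1.98, -1.885, 0.532]
ft_force: [-0.8, 0.1, -0.3]
opening: 0.0597
finger_force: 0.0
```

```bash
python3 -c "
from knob import *
go(tcp(.15),Rk);go(tcp(.038),Rk); s=sensors.sense();print(s['joints'].round(3),s['torque'])
im,d,P=shot('side');cv2.imwrite('pics/s2.png',cv2.resize(im[90:330,140:460,::-1],None,fx=2,fy=2))"
```

```text
turn [-0.06  0.05 -0.18] shift [-1.9  2.5  0.9]
turn [-0.06  0.05 -0.18] shift [ -1.8   2.7 112.9]
[ 0.727  0.462 -0.248  0.426 -1.236 -0.896] [1.11722351 0.13477056 0.03943222]
```

View pics/s2.png

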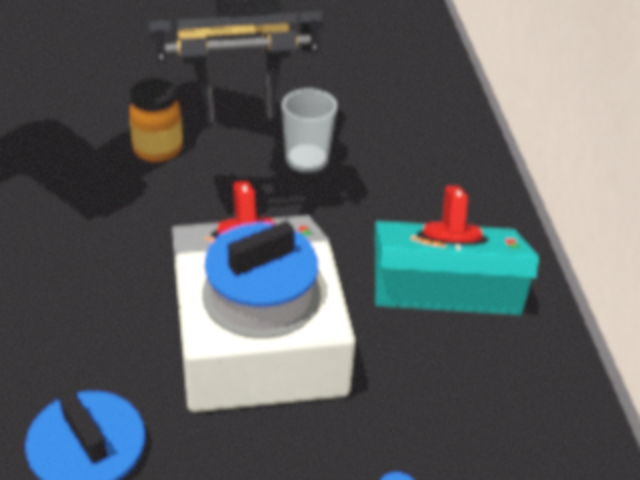

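>>> step_arm:
  targets: "0 0 -0.2 -1.8 2.6 15 60;0 0 -0.2 -1.8 2.6 40 60;0 0 -0.2 -1.8 2.6 65 60;0 0 -0.2 -1.8 2.6 85 60;0 0 -0.2 -1.8 2.6 97 60;0 0 -0.2 -1.8 2.6 105 60;0 0 -0.2 -1.8 2.6 110 60;0 0 -0.2 -1.8 2.6 112 60;0 0 -0.2 -1.8 2.6 112 60;0 0 -0.2 -1.8 2.6 112 60"

```text
time: 12.73
tcp_pos: [0.5633, 0.1283, 0.1387]
orientation: [1.986, -1.879, 0.533]
ft_force: [-0.1, 0.1, 0.3]
opening: 0.06
finger_force: 0.0
```

```bash
cat >> knob.py <<'E'
def tq():
    s=sensors.sense(); Rm=R.from_rotvec(s["orientation"]).as_matrix()
    print("t",s["time"],"angle",np.degrees(R.from_matrix(Rk.T@Rm).as_rotvec()).round(2),"torque tool",(Rm.T@s["torque"]).round(3),"force tool",(Rm.T@s["ft_force"]).round(1),"j6",s["joints"].round(3)[5],"jt6",s["joint_torque"][5].round(3),"open",round(s["opening"],4))
E
python3 -c "
from knob import *
go(tcp(.038),Rk); tq(); shot('side'); tq(); shot('side'); tq()"
```

```text
turn [-0.16  0.03  0.13] shift [0.6 0.3 1.6]
t 12.7333 angle [ 0.16 -0.03 -0.13] torque tool [-0.155 -1.046 -0.056] force tool [ 0.1  0.1 -0.3] j6 -0.971 jt6 -0.021 open 0.06
t 12.7833 angle [ 0.17 -0.03 -0.13] torque tool [-0.065 -1.028 -0.067] force tool [-0.7  0.4 -0.1] j6 -0.971 jt6 -0.019 open 0.0602
t 12.8333 angle [ 0.17 -0.03 -0.14] torque tool [-0.072 -1.114  0.035] force tool [-0.5  0.4  0.2] j6 -0.971 jt6 -0.018 open 0.0602
```

>>> step_arm:
  targets: "0 0 0 0 0 0 30;0 0 0 0 0 0 10;0 0 0 0 0 0 0;0 0 0 0 0 0 0;0 0 0 0 0 0 0;0 0 0 0 0 0 0;0 0 0 0 0 0 0;0 0 0 0 0 0 0;0 0 0 0 0 0 0;0 0 0 0 0 0 0"

```text
time: 13.67
tcp_pos: [0.564, 0.1281, 0.1381]
orientation: [1.987, -1.879, 0.534]
ft_force: [4.7, -1.7, -1.7]
opening: 0.0175
finger_force: 30.0
```

```bash
python3 -c "
from knob import *
tq(); shot('side'); tq()"
```

```text
t 13.6667 angle [ 0.21 -0.04 -0.13] torque tool [ 1.162 -0.803  0.02 ] force tool [ 0.8 -4.6  2.5] j6 -0.971 jt6 0.036 open 0.0175
t 13.7167 angle [ 0.21 -0.05 -0.13] torque tool [ 1.134 -0.844 -0.01 ] force tool [ 1.1 -4.9  3.2] j6 -0.971 jt6 0.036 open 0.018
```

>>> step_arm:
  targets: "0 0 3 0 0 0 0;0 0 6 0 0 0 0;0 0 9 0 0 0 0;0 0 12 0 0 0 0;0 0 15 0 0 0 0;0 0 18 0 0 0 0;0 0 20 0 0 0 0;0 0 20 0 0 0 0"

```text
time: 14.38
tcp_pos: [0.5637, 0.1282, 0.1381]
orientation: [1.662, -2.239, 0.624]
ft_force: [4.4, -0.8, -1.8]
opening: 0.018
finger_force: 30.0
```

```bash
python3 -c "
from knob import *
tq(); shot('side'); tq()"
```

```text
t 14.3833 angle [ 0.18 -0.07 19.86] torque tool [ 0.767 -1.279 -0.086] force tool [-1.5 -4.1  2.1] j6 -1.32 jt6 -0.316 open 0.018
t 14.4333 angle [ 0.18 -0.07 19.78] torque tool [ 0.931 -1.337 -0.153] force tool [-0.  -4.4  2. ] j6 -1.319 jt6 -0.178 open 0.0178
```

>>> step_arm:
  targets: "0 0 3 0 0 0 0;0 0 6 0 0 0 0;0 0 9 0 0 0 0;0 0 12 0 0 0 0;0 0 15 0 0 0 0;0 0 17 0 0 0 0;0 0 18 0 0 0 0;0 0 18 0 0 0 0;0 0 18 0 0 0 0"

```text
time: 15.18
tcp_pos: [0.5635, 0.1283, 0.138]
orientation: [1.32, -2.52, 0.694]
ft_force: [5.9, -1.3, -1.3]
opening: 0.0177
finger_force: 30.0
```

```bash
cat > tq.py <<'E'
from knob import *
T=[];J=[];A=[]
for i in range(4):
    s=sensors.sense(); Rm=R.from_rotvec(s["orientation"]).as_matrix(); T.append((Rm.T@s["torque"])[2]); J.append(s["joint_torque"][5]); A.append(np.degrees(R.from_matrix(Rk.T@Rm).as_rotvec()))
    if i<3: eyes.camera("side")
a=np.mean(A,0); print("t",round(s["time"],2),"angle",a.round(2),"Tz",np.mean(T).round(3),"jt6",np.round(J,3),"spring",round(.07+.12*np.radians(a[2]),3))
E
python3 tq.py
```

```text
t 15.33 angle [ 0.16 -0.1  37.76] Tz -0.172 jt6 [-0.138 -0.131 -0.13  -0.129] spring 0.149
```

>>> step_arm:
  targets: "0 0 1.5 0 0 0 0;0 0 3 0 0 0 0;0 0 3 0 0 0 0;0 0 3 0 0 0 0"

```text
time: 15.67
tcp_pos: [0.5635, 0.1283, 0.138]
orientation: [1.258, -2.563, 0.704]
ft_force: [5.8, -0.8, -2.1]
opening: 0.018
finger_force: 30.0
```

```bash
python3 tq.py
```

```text
t 15.82 angle [ 0.15 -0.1  40.76] Tz -0.168 jt6 [-0.146 -0.136 -0.134 -0.134] spring 0.155
```

>>> step_arm:
  targets: "0 0 1.5 0 0 0 0;0 0 3 0 0 0 0;0 0 3 0 0 0 0;0 0 3 0 0 0 0"

```text
time: 16.15
tcp_pos: [0.5635, 0.1283, 0.138]
orientation: [1.195, -2.605, 0.714]
ft_force: [6.1, -2.2, -1.9]
opening: 0.0176
finger_force: 30.0
```

```bash
python3 tq.py
```

```text
t 16.3 angle [ 0.15 -0.11 43.75] Tz -0.19 jt6 [-0.151 -0.14  -0.138 -0.138] spring 0.162
```

>>> step_arm:
  targets: "0 0 1.5 0 0 0 0;0 0 3 0 0 0 0;0 0 3 0 0 0 0;0 0 3 0 0 0 0"

```text
time: 16.63
tcp_pos: [0.5634, 0.1283, 0.138]
orientation: [1.131, -2.645, 0.724]
ft_force: [4.2, -0.3, -2.3]
opening: 0.0176
finger_force: 30.0
```

```bash
python3 tq.py
```

```text
t 16.78 angle [ 0.15 -0.11 46.74] Tz -0.201 jt6 [-0.155 -0.145 -0.143 -0.142] spring 0.168
```

>>> step_arm:
  targets: "0 0 1.5 0 0 0 0;0 0 3 0 0 0 0;0 0 3 0 0 0 0;0 0 3 0 0 0 0"

```text
time: 17.12
tcp_pos: [0.5634, 0.1283, 0.138]
orientation: [1.065, -2.684, 0.733]
ft_force: [5.3, 0.2, -2.5]
opening: 0.0178
finger_force: 30.0
```

```bash
python3 tq.py
```

```text
t 17.27 angle [ 0.14 -0.12 49.73] Tz -0.155 jt6 [-0.159 -0.149 -0.147 -0.147] spring 0.174
```

>>> step_arm:
  targets: "0 0 1.5 0 0 0 0;0 0 3 0 0 0 0;0 0 3 0 0 0 0;0 0 3 0 0 0 0"

```text
time: 17.6
tcp_pos: [0.5634, 0.1283, 0.138]
orientation: [0.999, -2.721, 0.742]
ft_force: [5.1, -0.3, -2.2]
opening: 0.0178
finger_force: 30.0
```

```bash
python3 tq.py
```

```text
t 17.75 angle [ 0.14 -0.12 52.72] Tz -0.191 jt6 [-0.164 -0.153 -0.152 -0.151] spring 0.18
```

>>> step_arm:
  targets: "0 0 1.5 0 0 0 0;0 0 3 0 0 0 0;0 0 3 0 0 0 0;0 0 3 0 0 0 0"

```text
time: 18.08
tcp_pos: [0.5633, 0.1284, 0.1379]
orientation: [0.931, -2.757, 0.751]
ft_force: [5.1, -0.5, -2.3]
opening: 0.0181
finger_force: 30.0
```

```bash
python3 tq.py
```

```text
t 18.23 angle [ 0.13 -0.13 55.72] Tz -0.193 jt6 [-0.178 -0.167 -0.165 -0.165] spring 0.187
```

>>> step_arm:
  targets: "0 0 0.7 0 0 0 0;0 0 1.4 0 0 0 0;0 0 1.4 0 0 0 0;0 0 1.4 0 0 0 0"

```text
time: 18.57
tcp_pos: [0.5633, 0.1284, 0.138]
orientation: [0.899, -2.773, 0.755]
ft_force: [5.0, 0.0, -2.2]
opening: 0.0178
finger_force: 30.0
```

```bash
python3 tq.py
```

```text
t 18.72 angle [ 0.14 -0.13 57.1 ] Tz -0.267 jt6 [-0.232 -0.227 -0.227 -0.227] spring 0.19
```

>>> step_arm:
  targets: "0 0 0.6 0 0 0 0;0 0 1.2 0 0 0 0;0 0 1.2 0 0 0 0;0 0 1.2 0 0 0 0"

```text
time: 19.05
tcp_pos: [0.5633, 0.1284, 0.1379]
orientation: [0.872, -2.786, 0.758]
ft_force: [6.2, -0.3, -1.9]
opening: 0.0179
finger_force: 30.0
```

```bash
python3 tq.py
```

```text
t 19.2 angle [ 0.14 -0.12 58.27] Tz -0.35 jt6 [-0.317 -0.314 -0.313 -0.313] spring 0.192
```

>>> step_arm:
  targets: "0 0 0 0 0 0 0;0 0 0 0 0 0 0;0 0 0 0 0 0 0;0 0 0 0 0 0 0;0 0 0 0 0 0 0;0 0 0 0 0 0 0;0 0 0 0 0 0 0;0 0 0 0 0 0 0;0 0 0 0 0 0 0;0 0 0 0 0 0 0;0 0 0 0 0 0 0;0 0 0 0 0 0 0;0 0 0 0 0 0 0;0 0 0 0 0 0 0;0 0 0 0 0 0 0;0 0 0 0 0 0 0;0 0 0 0 0 0 0;0 0 0 0 0 0 0"

```text
time: 20.7
tcp_pos: [0.5633, 0.1284, 0.1379]
orientation: [0.872, -2.786, 0.758]
ft_force: [5.7, -0.8, -3.0]
opening: 0.0177
finger_force: 30.0
```

```bash
python3 tq.py
```

```text
t 20.85 angle [ 0.14 -0.12 58.27] Tz -0.35 jt6 [-0.313 -0.313 -0.313 -0.313] spring 0.192
```

>>> step_arm:
  targets: "0 0 -3 0 0 0 0;0 0 -7 0 0 0 0;0 0 -12 0 0 0 0;0 0 -17 0 0 0 0;0 0 -22 0 0 0 0;0 0 -27 0 0 0 0;0 0 -32 0 0 0 0;0 0 -37 0 0 0 0;0 0 -42 0 0 0 0;0 0 -47 0 0 0 0;0 0 -51 0 0 0 0;0 0 -54 0 0 0 0;0 0 -56 0 0 0 0;0 0 -57.5 0 0 0 0;0 0 -58.3 0 0 0 0;0 0 -58.3 0 0 0 0;0 0 -58.3 0 0 0 0;0 0 -58.3 0 0 0 0"

```text
time: 22.35
tcp_pos: [0.5639, 0.1282, 0.1381]
orientation: [1.984, -1.883, 0.534]
ft_force: [7.8, -1.4, -3.5]
opening: 0.018
finger_force: 30.0
```

```bash
python3 tq.py
```

```text
t 22.5 angle [ 0.21 -0.04  0.05] Tz -0.133 jt6 [-0.092 -0.092 -0.092 -0.092] spring 0.07
```

Knob is back; open and withdraw along the knob axis.

>>> step_arm:
  targets: "0 0 0 0 0 0 30;0 0 0 0 0 0 45;0 0 0 0 0 0 60;0 0 0 0 0 0 60;0 0 0 0 0 0 60;0 0 0 0 0 0 60;0 0 0 0 0 0 60"

```text
time: 23.08
tcp_pos: [0.5626, 0.1278, 0.138]
orientation: [1.98, -1.883, 0.533]
ft_force: [0.1, 0.6, 1.7]
opening: 0.0554
finger_force: 0.0
```

>>> step_arm:
  targets: "0 0 0 0 0 -10 60;0 0 0 0 0 -35 60;0 0 0 0 0 -70 60;0 0 0 0 0 -105 60;0 0 0 0 0 -140 60;0 0 0 0 0 -155 60;0 0 0 0 0 -160 60;0 0 0 0 0 -160 60;0 0 0 0 0 -160 60;0 0 0 0 0 -160 60"

```text
time: 23.92
tcp_pos: [0.5577, 0.2067, 0.2749]
orientation: [1.978, -1.881, 0.532]
ft_force: [-0.6, 0.6, -0.7]
opening: 0.0597
finger_force: 0.0
```

```bash
python3 - <<'E'
from knob import *
for n in("top","side"): print(n,disc(n,.13,.155))
for n in("top","side"):
    im,d,P=shot(n)
    cv2.imwrite(f"pics/{n}3.png",cv2.resize(im[90:330,140:460,::-1],None,fx=2,fy=2))
    f=pts(np.ones(d.shape,bool),d,P); v,u=np.nonzero(d>0); c=im[v,u].astype(int); K=f[(c[:,0]>120)&(c[:,1]<70)&(c[:,2]<70)]-face
    q=K[(K@ax>.05)&(K@ax<.062)&(np.linalg.norm(K,axis=1)<.09)]; print(n,len(q),cv2.minAreaRect((np.c_[q@up,q@my]*1000).astype(np.float32)) if len(q)>3 else "")
    for l in("jar","flask_bottle","beaker"):
        for r in finder.regions_of(l,n)[:1]: print(n,l,np.median(pts(r["region"],d,P),0).round(3))
E
```

```text
top ((array([ 0.5724, -0.0485]), np.int64(45), 45), np.float64(0.1436), 1529, array([-0.   , -0.002]))
side ((array([ 0.5733, -0.051 ]), np.int64(33), 33), np.float64(0.1426), 1357, array([-0.   ,  0.014]))
top 132 ((-0.7556362152099609, 0.07708168029785156), (62.62619400024414, 18.29669189453125), 0.572599470615387)
top jar [0.455 0.329 0.095]
top flask_bottle [ 0.654 -0.309  0.103]
side 30 ((0.16399383544921875, 0.28260231018066406), (60.64603805541992, 16.35698890686035), 0.8658872246742249)
side jar [0.459 0.311 0.061]
side beaker [0.661 0.275 0.062]
```

View pics/side3.png

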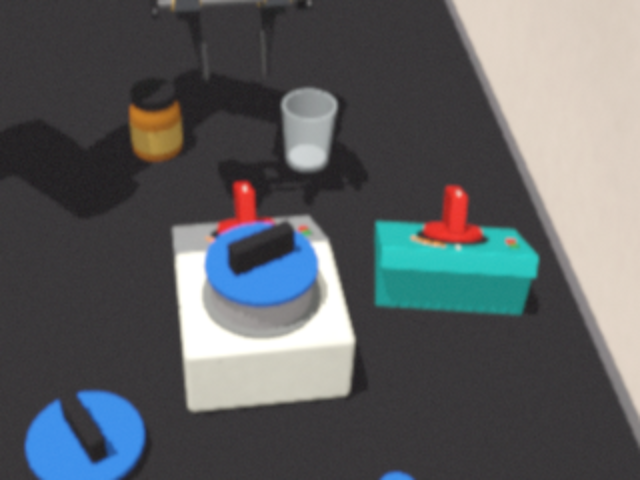

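The picture shows the lid level and home on the chamber (262,265). The knob bar is back along the slope (245,200), the jar and beaker stand where they were, and the gripper is clear.

```bash
python3 -c "
from station import close_job; print(close_job())"
```

```text
the job is handed in; nothing more can be done
None
```

The job is handed in: the blue lid is home on the chamber and released, the knob was turned to its stop at about 56°, held lightly for over 1.5 s and brought back to off, and the jar, bottle and beaker are where they stood.

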